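# Let the concentrate bottle down on the ratchet bench lift

## Task

The white concentrate bottle stands up on the blue bench lift and has to come down so that it can be changed: press the yellow pawl lever right down to release, then take the red crank handle and wind up a touch, until the unloaded pawl springs out of the ratchet wheel. Keep hold and let the crank turn back slowly under the load until you feel the tray settle on its rubber stop; do not let the load run or drop, and do not force the crank on once the tray has landed. Then let go and leave the pawl out, the bottle standing on the tray and the things round about where they are.

Things in the scene. Friction and masses are not known exactly. Their poses are not given: they have to be found in the camera images.
- lift: Blue hand-wound bench lift, fixed: base plate 125 x 290 mm, grey mast 310 mm high, winch on its front. Origin at bench height straight below the crank shaft, mid-depth of the base plate, just before the mast. Its x axis points away from the robot, parallel to the crank shaft, y to the left (tray side), z up. It stands anywhere on the middle of the bench, turned by up to 0.35 rad
- crank_hub (a point): Point on the crank's axis of rotation (parallel to the lift's x), level with the middle of the red handle and 165 mm above the bench; empty space, the shaft end is 45 mm behind it. As seen from the robot, clockwise (left, over the top, to the right) lowers the tray, anticlockwise winds it up
- crank_grip (a point): Middle of the red crank handle: a sleeve 24 mm thick and 92 mm long along the lift's x, free to turn on its pin, 70 mm from the axis; the crank arm is at its far end, 55 mm behind this point. Starts on the left side, within 0.65 rad of level. The load pushes it clockwise with about 5 to 11 N when the pawl is out; free space 40 mm all round its front half
- lever_knob (a point): Middle of the yellow knob (22 mm thick, 28 mm long along the lift's x) at the end of the pawl lever, to the right of the crank. Pressed from above it goes down 40 mm, nearly straight, against 3 to 5 N, to a hard stop, and stays where it is left. It can be pushed with closed fingertips
- pawl_lever (a joint): Angle of the pawl lever: 0 = up, pawl held in; 0.6 = fully down, release. The lever only loads the pawl's spring: the pawl stays trapped under the tooth by the load until the crank is wound up by some 0.05 to 0.1 rad, then it springs out and stays out. The crank can be wound up by at most 0.6 rad
- pawl_tip (a point): Tip of the dark steel pawl that hooks into the top of the ratchet wheel. 34 mm from wheel_centre while it holds the load, 57 mm when it has sprung out
- wheel_centre (a point): Centre of the steel ratchet wheel (80 mm across, 16 teeth), on the crank's axis, 94 mm behind crank_hub along the lift's x
- tray: Tray carriage on the mast; slides straight up and down, 22 mm for each radian of crank. Origin on the lift's z axis at the height of the tray's floor, 150 mm above the bench at the start. With the bottle it weighs 20 to 32 N. It lands on a rubber buffer whose dark clamp block is set at a new, unmeasured height on the mast each time
- tray_mid (a point): Middle of the tray's floor (94 x 140 mm with a low rim), left of the mast. It lands 58 to 83 mm below its start, after 2.6 to 3.8 rad of crank, and the push of the crank then dies away within about 1 mm of tray travel (3 mm at the handle); turning on from there presses the tray hard on the stop
- bottle_mid (a point): White concentrate bottle with blue cap, 56 mm thick, 190 mm high, standing loose on the tray; this is its centre, 95 mm above its foot. z along the bottle
- scrub_brush: Wooden scrubbing brush, 61 x 154 x 46 mm, lying at the right; bystander, origin under its middle
- marker: White and black marker pen, 135 mm long, 16 mm thick, lying in front at the right; bystander, origin under its middle
- tape_roll: Roll of masking tape, 98 mm across, 25 mm high, lying flat at the right; bystander, origin under its middle

How it is judged (in metres and radians):
On the way, in this order (a step that is already met when the one before it is completed fails the run):
1. the pawl lever is pressed down to release (value of joint pawl_lever above 0.5 rad), for 0.2 s.
2. the pawl has sprung clear of the ratchet wheel (distance between pawl_tip and wheel_centre above 0.045 m), for 0.1 s.
At the end, for the whole second after the job is handed in: The tray rests still on its stop (tray floor less than 98 mm above the lift's foot), the pawl is out (its tip more than 45 mm from the wheel's centre), and the bottle stands on the tray, within 45 mm of its middle and 0.15 rad of upright (z of tray_mid in the frame of lift below 0.098 m and linear speed of tray below 0.005 m/s and distance between pawl_tip and wheel_centre above 0.045 m and horizontal distance between bottle_mid and tray_mid below 0.045 m and angle between bottle_mid's own z axis and vertical below 0.15 rad); the robot touches nothing.
It fails at once if the load runs: the tray moves faster than 50 mm/s (linear speed of tray above 0.05 m/s).
It fails at once if the crank is forced on after the tray has landed: the contact forces on the tray add up to more than 90 N (at rest on its stop 22 to 37 N) (contact force between tray and anything else above 90 N).
It fails at once if the brush is pushed more than 30 mm (distance of scrub_brush from where it was at the start of the episode above 0.03 m).
It fails at once if the marker is pushed more than 30 mm (distance of marker from where it was at the start of the episode above 0.03 m).
It fails at once if the tape roll is pushed more than 30 mm (distance of tape_roll from where it was at the start of the episode above 0.03 m).
It also fails if it takes over 59 s, if anything falls off the work surface, if the arm or the gripper's body presses on something with over 40 N, if the wrist force passes 120 N, or if a joint passes its speed limit or range.

## Robot

A 6-joint arm with a two-finger parallel gripper is mounted at the origin on a cart in front of the work surface, level with it; the furniture and walls round the work are solid. World frame = base frame: x ahead of the robot, y to its left, z up, the work surface at z = 0. Lengths are in mm, angles in rad, forces in N, time in s.
With the tool pointing down it reaches from about 400 to 825 mm from the base axis. Payload 7 kg.
Tool frame: the origin (TCP) lies midway between the tips of the shut fingers; the grasp point (between the pads) lies 19 mm behind it; z points along the fingers, y is the line along which they close (so a half turn about z gives the same grasp; the last joint's range is limited). The gripper opens to 85 mm and grips with 20 to 120 N. Pads are 22 mm wide; open, the fingers measure 114 mm over their backs; the gripper's body (76 mm by 85 mm) begins 54 mm behind the grasp point. The pads swing forward as they close: fully open they stand 13 mm farther back than shut.
Start: joints at [1.517, 0.359, 0.012, 0, -1.224, -0.288], TCP at [226.257, 635.927, 231.302] pointing down, gripper open.
Joint ranges: [-3.07, 3.07], [-1.43, 2.12], [-1.02, 1.25], [-3.03, 1.67], [-3.05, -0], [-3.03, 3.03]. Speed limits (rad/s): [2.39, 2.39, 3.01, 3.14, 3.14, 3.14].

## Interface

Orientations are given as a unit quaternion [w, x, y, z].
In Python, from cell import robot gives the robot as it stands.
- The arm moves only by the tool step_arm, never from a script. Its argument "deltas" is a list of rows, each a list of 6 numbers: the shift along the tool's x, y, z in cm, then the turn, a rotation vector about the tool's x, y, z in rad. In form: [[dx, dy, dz, wx, wy, wz], ...]. A call has 1 to 12 rows; each row shifts and turns the commanded pose from where the row before left it, along the tool's axes as they then stand; what a row does not reach is not made up. A row lasts 1/12 s, in which the tool goes at most 41.7 mm and 7.16 degrees, less where a joint would pass 70% of its speed; a pose out of reach is approached as far as the arm can. A call is refused whole if a number of a shift passes 4.17 or a number of a turn 0.125, either way. A call with a gripper value outside its range is refused whole. "gripper" is the closure in counts, from 0 (fully open) to 255 (shut), set as the call begins (left out, the last holds). The fingers move at their own pace and stop on an object; "grip_force" is the grip in N (left out, the last holds). Time passes only in rows, so rows that do not move let the fingers close. It gives the time, the measured TCP pose, the force, the opening and the grip force at its end, in the units of the state.
- robot.read_state(): the state, without advancing time (a new reading comes with each control period).
- robot.get_image(name): name is "side" or "top" or "wrist"; returns a dict with "color" (420x560x3 uint8, red, green, blue), "K" (3x3 intrinsics, pixels), "rvec" (rotation vector, rad) and "tvec" (3), from world to camera coordinates, as OpenCV has them. Camera axes: x right, y down, z forward; pixel columns grow to the right and rows downward; lengths in mm; the calibration is good to about 2 mm. A picture is of the moment at which its call begins. There is no depth.
- robot.finish_job(): hands the job in; it is judged then, once.
Trained networks look in the newest picture that a camera, given by its name, has taken for a name from the list of things; names that differ only in an ending like _2 or _b are one class to them, and where a whole thing is asked for, a point or a joint stands for the part that bears it (a point fixed in the world has none). Each returns a list of dicts, best first, with "p" (0 to 1); they miss things now and then, are a little off and sometimes report something else, mostly with a low value. They report only what shows in the picture. A call takes as long as a camera call.
- robot.spot_in(label, camera): "xy" ([column, row] in pixels, amid what is visible of it).
- robot.trace(label, camera): "pixels" (420x560 bool, what is visible of it) and "xy" ([column, row] in pixels, amid what is visible of it).
- robot.spot_point(label, camera): "xy" ([column, row] in pixels: a listed point, or the origin of a listed thing).
The state is a dict: "clock": time; "qpos": joint angles; "qd": joint speeds; "effort": joint torques, N m; "tcp_pos": TCP position; "tcp_rot": TCP orientation; "wrist_force": force on the tool from outside, world axes, zero at the start; "torque": the same for the moment, N m; "width": finger opening in mm; "grip_force": force on a finger pad.
Only numpy, scipy, OpenCV 4.12 (cv2) and the standard library are available. Lean on these libraries where they do the work, as an engineer would, in place of code of your own. Each camera call takes 0.05 s, during which the arm holds its last target. There are 200 camera calls.

## Working session

There is one attempt and no reset: what is moved stays moved. The work goes in short steps, Python scripts to look and compute and a tool call to move; the robot and the scene stay as the last step left them, time stands still between calls to the robot, and variables do not carry over. Pictures are saved under pics/ and viewed, at most 10 in all, crops included, and the job is handed in when it is done.

Besides the shell and the picture viewer there is one more tool, called by a JSON object that holds its "method" and its "body", one argument or row to a line. step_arm: Moves the arm, as the interface text tells. Its arguments: {"type":"object","properties":{"deltas":{"type":"array"},"gripper":{"type":"number"},"grip_force":{"type":"number"}},"required":["deltas"]}

```bash
mkdir -p pics; cat > h.py <<'E'
import numpy as np, cv2
from scipy.spatial.transform import Rotation as R
from cell import robot
def cam(n):
    im=robot.get_image(n); return im
def save(im,f): cv2.imwrite('pics/'+f,cv2.cvtColor(im['color'],cv2.COLOR_RGB2BGR))
def P(im):
    Rm=cv2.Rodrigues(np.array(im['rvec'],float))[0]; t=np.array(im['tvec'],float).reshape(3,1)
    return np.array(im['K'])@np.hstack([Rm,t])
def ray(im,xy):
    Rm=cv2.Rodrigues(np.array(im['rvec'],float))[0]; t=np.array(im['tvec'],float).ravel()
    return -Rm.T@t, Rm.T@np.linalg.inv(im['K'])@np.array([xy[0],xy[1],1.])
def onz(im,xy,z):
    c,d=ray(im,xy); return c+d*(z-c[2])/d[2]
def tri(obs):
    A=[];
    for im,xy in obs:
        p=P(im); A+= [xy[0]*p[2]-p[0], xy[1]*p[2]-p[1]]
    A=np.array(A); A/=np.linalg.norm(A[:,:3],axis=1)[:,None]
    x=np.linalg.lstsq(A[:,:3],-A[:,3],rcond=None)[0]
    return x,np.linalg.norm(A[:,:3]@x+A[:,3])
E
python3 - <<'E'
from h import *
np.set_printoptions(precision=1,suppress=True)
print(robot.read_state())
ims={}
for n in ['side','top','wrist']:
    ims[n]=cam(n); save(ims[n],n+'0.png')
    print(n,'cam at',ray(ims[n],(280,210)))
for l in ['lift','crank_hub','crank_grip','lever_knob','pawl_tip','wheel_centre','tray_mid','bottle_mid','tray','scrub_brush','marker','tape_roll']:
    o=[]
    for n in ['side','top','wrist']:
        r=robot.spot_point(l,n)
        if r: print(l,n,np.array(r[0]['xy']),round(r[0]['p'],2), len(r)); 
        if r and n!='wrist' : o.append((ims[n],r[0]['xy']))
    if len(o)==2: print('   ',*tri(o))
E
```

```text
{'clock': 0.0, 'qpos': array([ 1.5,  0.4,  0. , -0. , -1.2, -0.3]), 'qd': array([-0.,  0.,  0., -0., -0., -0.]), 'effort': array([ -0. , -58.3,  29.3,   6.9,  -0. ,   0. ]), 'tcp_pos': array([226.1, 635.5, 230.4]), 'tcp_rot': array([ 0. ,  1. , -0.2, -0. ]), 'wrist_force': array([ 0.4, -0.6,  0.1]), 'torque': array([ 0.,  0., -0.]), 'grip_force': 0.0, 'width': 85.4304706339485}
side cam at (array([ 325.2, -708.3,  768.1]), array([ 0.2,  0.7, -0.7]))
top cam at (array([ 340.4,  -32.6, 1098.2]), array([ 0.2,  0. , -1. ]))
wrist cam at (array([293.8, 612.2, 373.6]), array([-0.3,  0.1, -1. ]))
lift side [296.6 220.8] 0.59 1
lift top [240.8 196.8] 0.93 3
    [578.4  84.2  -3.4] 0.4907913625816312
crank_hub side [243.4 181. ] 0.95 1
crank_grip side [238.3 165.9] 0.92 2
crank_grip top [204.1 239.4] 0.91 1
    [437.3 153.3 165.3] 0.9984147497202438
lever_knob side [287.4 187. ] 0.8 1
lever_knob top [286.9 203.9] 0.96 2
    [512.8 -46.7 229.6] 1.4637917377041985
pawl_tip side [283.9 163.6] 0.65 2
pawl_tip top [234.1 197. ] 0.64 1
    [537.1  77.9 202.7] 4.738549551848607
wheel_centre side [279.4 172.4] 0.86 1
wheel_centre top [232.4 197.9] 0.59 1
    [534.3  86.4 172.9] 4.88602674123339
tray_mid side [285.9 149.9] 0.63 1
tray_mid top [187.9 181.9] 0.77 2
    [580.9 200.6 159.7] 1.1233112520142396
bottle_mid side [290.3 119.6] 0.71 2
bottle_mid top [176.3 169.7] 0.58 2
    [591.  206.4 247.3] 4.237081712995918
tray side [294.8 175.4] 0.92 1
scrub_brush side [309.1 364.3] 0.81 1
scrub_brush top [390.2 233. ] 0.81 2
    [ 472.4 -339.7   17.5] 2.6739643124214916
marker side [271.6 312. ] 0.77 1
tape_roll side [368.9 362.4] 0.63 1
tape_roll top [391.6 190.8] 0.64 1
    [ 597.4 -356.6   -6.4] 0.22725524987323548
```

```bash
python3 - <<'E'
import cv2
a=cv2.imread('pics/side0.png')[80:340,170:430]; b=cv2.imread('pics/top0.png')[110:310,130:330]
a=cv2.resize(a,(400,400),interpolation=3); b=cv2.resize(b,(400,400),interpolation=3)
cv2.imwrite('pics/both.png',cv2.hconcat([a,b]))
E
```

```text
(no output)
```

View pics/both.png

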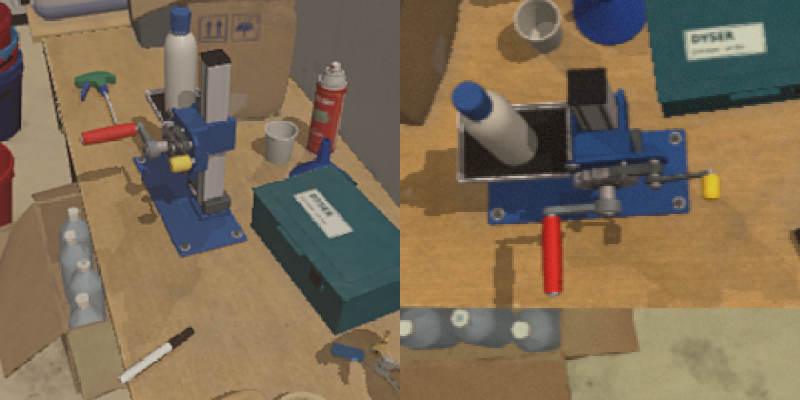

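View pics/top0.png

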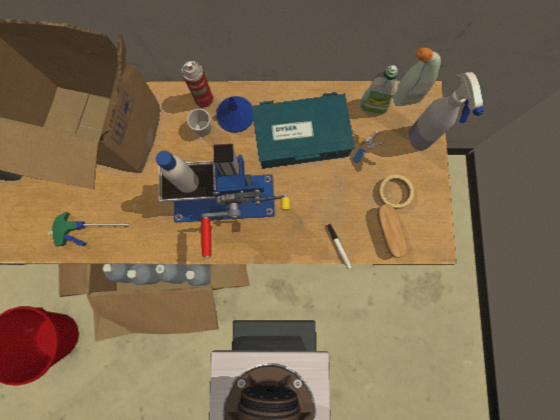

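The pictures show the lift with the red handle at about (206,237) in the top image, the yellow knob at (286,203), and the base plate nearly square to the robot.

```bash
python3 - <<'E'
from h import *
np.set_printoptions(precision=1,suppress=True)
ims={n:cam(n) for n in ['side','top']}
T=ims['top']
b=[onz(T,(130+x/2,110+y/2),8) for x,y in [(497,214),(678,203),(676,138)]]
print('bolts',b,'yaw',np.arctan2(*( (b[0]-b[1])[[0,1]]*[-1,1])))
for l in ['crank_grip','lever_knob']:
    c=[];e=[]
    for n in ims:
        hsv=cv2.cvtColor(ims[n]['color'],cv2.COLOR_RGB2HSV)
        r=robot.spot_point(l,n)
        m=robot.trace(l,n)
        print(l,n,[ (np.array(q['xy']),q['pixels'].sum(),round(q['p'],2)) for q in m],[(np.array(q['xy']),round(q['p'],2)) for q in r])
        s=m[0]['pixels'].astype(np.uint8); ys,xs=np.nonzero(s)
        (cx,cy),wh,a=rr=cv2.minAreaRect(np.c_[xs,ys].astype(np.float32)); bx=cv2.boxPoints(rr)
        print('  rect',cx,cy,wh,a)
        d=sorted([(np.linalg.norm(bx[i]-bx[(i+1)%4]),i) for i in range(4)])[:2]
        en=sorted([(bx[i]+bx[(i+1)%4])/2 for _,i in d],key=lambda p:p[0] if n=='side' else -p[1])
        c.append((ims[n],(cx,cy))); e.append([(ims[n],p) for p in en])
    print('   centre',*tri(c)); 
    p=[tri([e[0][k],e[1][k]]) for k in (0,1)]; print('   ends',p, 'yaw',np.arctan2(*(p[1][0]-p[0][0])[[1,0]]))
E
```

```text
bolts [array([ 517.5, -311.2,    8. ]), array([ 533.6, -569.5,    8. ]), array([ 629.3, -575.1,    8. ])] yaw 0.062255354523720385
crank_grip side [(array([250.8, 167.1]), np.int64(473), 0.94), (array([308.4, 355.7]), np.int64(2002), 0.21)] [(array([237.6, 167.6]), 0.62)]
  rect 248.287841796875 167.96229553222656 (51.19205856323242, 20.816593170166016) 13.091893196105957
crank_grip top [(array([207.2, 228.9]), np.int64(589), 0.75)] [(array([202.7, 240.1]), 0.58)]
  rect 212.5249786376953 226.56983947753906 (30.287809371948242, 58.60032653808594) 36.63410949707031
   centre [464.1 133.5 168.1] 4.931674068198779
   ends [(array([406.5, 173. , 171. ]), np.float64(5.484067927638574)), (array([521.2,  92.7, 167.3]), np.float64(6.833154117498218))] yaw -0.6104257287670085
lever_knob side [(array([288.6, 178.2]), np.int64(283), 0.77)] [(array([288. , 184.9]), 0.54)]
  rect 287.5 177.0 (28.0, 13.0) 90.0
lever_knob top [(array([261.8, 195.1]), np.int64(331), 0.56)] [(array([287.4, 203.2]), 0.57), (array([390.9, 230.2]), 0.32)]
  rect 263.2471618652344 197.07374572753906 (56.259071350097656, 13.338080406188965) 14.32271957397461
   centre [530.5   8.6 214. ] 0.875553508498384
   ends [(array([505. , -54. , 297.3]), np.float64(9.696547267251901)), (array([562. ,  86. , 109.7]), np.float64(14.224663865767933))] yaw 1.1845920548321744
```

```bash
cat >> h.py <<'E'
def seg(im,kind,near):
    h=cv2.cvtColor(im['color'],cv2.COLOR_RGB2HSV)
    if kind=='red': m=cv2.inRange(h,(0,170,70),(6,255,255))|cv2.inRange(h,(172,170,70),(180,255,255))
    else: m=cv2.inRange(h,(22,160,90),(34,255,255))
    n,l,s,c=cv2.connectedComponentsWithStats(m)
    k=min([i for i in range(1,n) if s[i,4]>15],key=lambda i:np.hypot(*(c[i]-near)))
    ys,xs=np.nonzero(l==k); (cx,cy),wh,a=rr=cv2.minAreaRect(np.c_[xs,ys].astype(np.float32)); bx=cv2.boxPoints(rr)
    d=sorted([(np.linalg.norm(bx[i]-bx[(i+1)%4]),i) for i in range(4)])[:2]
    return s[k,4],(cx,cy),wh,[(bx[i]+bx[(i+1)%4])/2 for _,i in d]
E
python3 - <<'E'
from h import *
np.set_printoptions(precision=1,suppress=True)
ims={n:cam(n) for n in ['side','top']}
T=ims['top']
b=[onz(T,(130+x/2,110+y/2),8) for x,y in [(97,214),(278,203),(276,138)]]
d=b[0]-b[1];print('bolts',b,'yaw',np.arctan2(-d[0],d[1]))
for k,ns in [('red',{'side':(238,166),'top':(206,237)}),('yel',{'side':(287,186),'top':(286,203)})]:
    o=[];e=[]
    for n in ims:
        a,c,wh,en=seg(ims[n],k,ns[n]); print(k,n,a,np.array(c),np.array(wh))
        o.append((ims[n],c)); e.append([(ims[n],p) for p in sorted(en,key=lambda p:p[0] if n=='side' else -p[1])])
    print('  c',*tri(o))
    if k=='red':
        p=[tri([e[0][i],e[1][i]]) for i in (0,1)]; d=p[1][0]-p[0][0]; print(p,'len',np.linalg.norm(d),'yaw',np.arctan2(d[1],d[0]))
E
```

```text
bolts [array([517.1, 260.5,   8. ]), array([533.2,   1.2,   8. ]), array([629.4,   4.7,   8. ])] yaw 0.06231571239170525
red side 280 [240.6 166.3] [ 8.2 34.7]
red top 343 [205.5 236.5] [37.  9.]
  c [443.5 150.2 165.1] 0.20843043289480453
[(array([398.8, 148.7, 164.2]), np.float64(0.421730774050205)), (array([489.1, 151.7, 166.1]), np.float64(0.06434782463509477))] len 90.33850127959583 yaw 0.03234155906181955Traceback (most recent call last):
  File "<stdin>", line 10, in <module>
  File "h.py", line 27, in seg
    k=min([i for i in range(1,n) if s[i,4]>15],key=lambda i:np.hypot(*(c[i]-near)))
ValueError: min() iterable argument is empty
```

```bash
sed -i 's/(22,160,90),(34,255,255)/(20,165,120),(36,255,255)/' h.py
python3 - <<'E'
from h import *
np.set_printoptions(precision=1,suppress=True)
ims={n:cam(n) for n in ['side','top']}
o=[]
for n,x in [('side',(287,186)),('top',(286,203))]:
    print(cv2.cvtColor(ims[n]['color'],cv2.COLOR_RGB2HSV)[x[1],x[0]])
    a,c,wh,en=seg(ims[n],'yel',x); print(a,np.array(c),np.array(wh)); o.append((ims[n],c))
print(*tri(o))
print(R.from_quat(robot.read_state()['tcp_rot'],scalar_first=True).as_matrix())
E
```

```text
[ 25 143 198]Traceback (most recent call last):
  File "<stdin>", line 7, in <module>
  File "h.py", line 27, in seg
    k=min([i for i in range(1,n) if s[i,4]>15],key=lambda i:np.hypot(*(c[i]-near)))
ValueError: min() iterable argument is empty
```

```bash
sed -i 's/(20,165,120),(36,255,255)/(22,132,110),(36,255,255)/' h.py
python3 - <<'E'
from h import *
np.set_printoptions(precision=3,suppress=True)
ims={n:cam(n) for n in ['side','top']}
o=[]
for n,x in [('side',(287,183)),('top',(286,203))]:
    h=cv2.cvtColor(ims[n]['color'],cv2.COLOR_RGB2HSV); print(h[x[1],x[0]])
    a,c,wh,en=seg(ims[n],'yel',x); print(a,np.array(c),np.array(wh)); o.append((ims[n],c))
print(*tri(o))
print(R.from_quat(robot.read_state()['tcp_rot'],scalar_first=True).as_matrix(), robot.read_state()['clock'])
E
```

```text
[ 25 144 200]
101 [287.308 185.538] [ 8.629 12.159]
[ 27 193 217]
85 [284.769 202.846] [ 7.69  12.155]
[514.609 -41.721 229.732] 0.600329620771501
[[ 0.942 -0.335  0.   ]
 [-0.335 -0.942 -0.   ]
 [ 0.     0.    -1.   ]] 2.75
```

{"method": "step_arm", "body": {
  "deltas": [
    [0,0,-1.5,0,0,-0.097],
    [0,0,-1.5,0,0,-0.097],
    [0,0,-1.5,0,0,-0.097],
    [0,0,-1.5,0,0,-0.097],
    [1.07,2.88,0,0,0,0],
    [1.07,2.88,0,0,0,0],
    [1.07,2.88,0,0,0,0],
    [1.07,2.88,0,0,0,0],
    [1.07,2.88,0,0,0,0],
    [1.07,2.88,0,0,0,0],
    [1.07,2.88,0,0,0,0],
    [1.07,2.88,0,0,0,0]
  ],
  "gripper": 255
}}

```text
clock: 3.75
tcp_pos: [322.8, 408.3, 291.5]
tcp_rot: [-0.0, 1.0, 0.023, 0.0]
wrist_force: [-0.2, 0.6, -0.1]
width: 0.1
grip_force: 0.0
```

{"method": "step_arm", "body": {
  "deltas": [
    [1.07,2.88,0,0,0,0],
    [1.07,2.88,0,0,0,0],
    [1.07,2.88,0,0,0,0],
    [1.07,2.88,0,0,0,0],
    [1.07,2.88,0,0,0,0],
    [1.07,2.88,0,0,0,0],
    [1.07,2.88,0,0,0,0],
    [1.07,2.88,0,0,0,0],
    [1.07,2.88,0,0,0,0],
    [1.07,2.88,0,0,0,0],
    [1.07,2.88,0,0,0,0],
    [1.07,2.88,0,0,0,0]
  ]
}}

```text
clock: 4.75
tcp_pos: [466.9, 68.9, 291.7]
tcp_rot: [-0.0, 1.0, 0.023, 0.0]
wrist_force: [0.5, 0.8, -0.6]
width: 0.0
grip_force: 0.0
```

{"method": "step_arm", "body": {
  "deltas": [
    [1.02,2.85,0,0,0,0],
    [1.02,2.85,0,0,0,0],
    [1.02,2.85,0,0,0,0],
    [1.02,2.85,0,0,0,0],
    [0,0,0,0,0,0],
    [0,0,0,0,0,0]
  ]
}}

```text
clock: 5.25
tcp_pos: [512.8, -43.0, 291.0]
tcp_rot: [0.0, 1.0, 0.022, -0.0]
wrist_force: [-1.1, -0.5, 0.8]
width: -0.2
grip_force: 0.0
```

```bash
python3 - <<'E'
from h import *
np.set_printoptions(precision=1,suppress=True)
print(robot.read_state()['tcp_pos'])
w=cam('wrist'); save(w,'w1.png')
r=robot.spot_point('lever_knob','wrist'); print([(np.array(q['xy']),round(q['p'],2),onz(w,q['xy'],230)) for q in r])
a,c,wh,en=seg(w,'yel',r[0]['xy'] if r else (280,300)); print(a,c,wh,onz(w,c,230))
E
```

```text
[512.8 -43.  291. ]
[(array([275.2, 222.1]), 0.85, array([516.3, -40.9, 230. ])), (array([121.4, 118.8]), 0.42, array([577.7,  54.2, 230. ])), (array([ 59.5, 268.1]), 0.26, array([476.6, 105.8, 230. ]))]
1283 (273.8006591796875, 224.71661376953125) (44.794464111328125, 31.764102935791016) [514.4 -40.1 230. ]
```

View pics/w1.png

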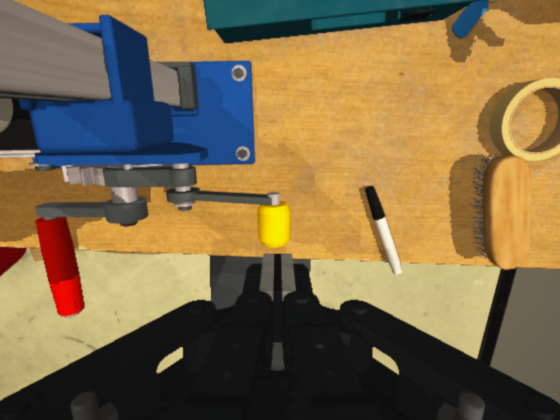

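The knob is straight below the fingertips (pixel 274,224), about 2 mm off; pressing now.

{"method": "step_arm", "body": {
  "deltas": [
    [0.2,-0.2,1.5,0,0,0],
    [0,0,1.5,0,0,0],
    [0,0,1.0,0,0,0],
    [0,0,0.7,0,0,0],
    [0,0,0.7,0,0,0],
    [0,0,0.7,0,0,0],
    [0,0,0.7,0,0,0],
    [0,0,0.7,0,0,0],
    [0,0,0.5,0,0,0],
    [0,0,0.3,0,0,0],
    [0,0,0,0,0,0]
  ]
}}

```text
clock: 6.27
tcp_pos: [514.3, -39.4, 207.5]
tcp_rot: [-0.0, 1.0, 0.023, -0.0]
wrist_force: [0.5, -0.0, 0.3]
width: -0.0
grip_force: 0.0
```

{"method": "step_arm", "body": {
  "deltas": [
    [0,0,0.3,0,0,0],
    [0,0,0.3,0,0,0]
  ]
}}

```text
clock: 6.43
tcp_pos: [514.5, -39.4, 202.3]
tcp_rot: [-0.0, 1.0, 0.023, 0.0]
wrist_force: [-0.3, -0.2, 1.7]
width: 0.1
grip_force: 1.3
```

```bash
python3 - <<'E'
from h import *
np.set_printoptions(precision=1,suppress=True)
s=robot.read_state(); print(s['tcp_pos'],s['wrist_force'])
w=cam('wrist'); save(w,'w2.png'); s=cam('side'); save(s,'s2.png')
a=w['color'][100:400,80:480]; b=s['color'][130:230,220:353]
cv2.imwrite('pics/c2.png',cv2.cvtColor(cv2.hconcat([a,cv2.resize(b,(399,300),interpolation=2)]),cv2.COLOR_RGB2BGR))
E
```

```text
[514.5 -39.4 202.3] [-0.3 -0.2  1.7]
```

View pics/c2.png

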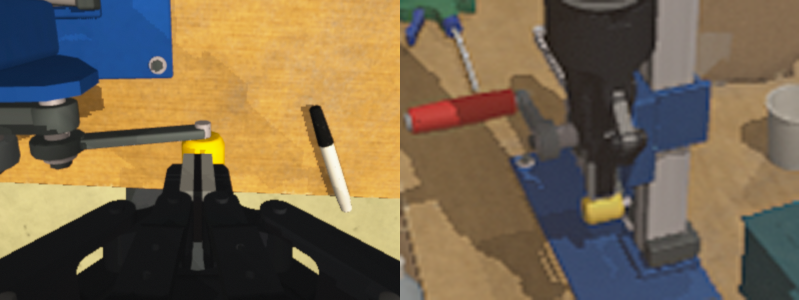

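The fingers sit on the yellow knob, already well down; continue to the hard stop.

{"method": "step_arm", "body": {
  "deltas": [
    [0,0,0.2,0,0,0],
    [0,0,0.2,0,0,0],
    [0,0,0,0,0,0]
  ]
}}

```text
clock: 6.78
tcp_pos: [514.6, -39.2, 198.0]
tcp_rot: [-0.0, 1.0, 0.023, 0.0]
wrist_force: [0.3, 0.4, 0.2]
width: 0.1
grip_force: 0.1
```

{"method": "step_arm", "body": {
  "deltas": [
    [0,0,0.2,0,0,0],
    [0,0,0.2,0,0,0],
    [0,0,0,0,0,0]
  ]
}}

```text
clock: 7.03
tcp_pos: [514.8, -39.3, 195.5]
tcp_rot: [0.0, 1.0, 0.023, 0.001]
wrist_force: [-3.6, 2.8, 11.1]
width: 0.0
grip_force: 5.5
```

{"method": "step_arm", "body": {
  "deltas": [
    [0,0,0,0,0,0],
    [0,0,0,0,0,0],
    [0,0,0,0,0,0],
    [0,0,-2,0,0,0],
    [0,0,-3,0,0,0],
    [0,0,-3,0,0,0],
    [0,0,-2,0,0,0]
  ]
}}

```text
clock: 7.62
tcp_pos: [515.1, -39.7, 296.8]
tcp_rot: [0.0, 1.0, 0.023, 0.001]
wrist_force: [0.5, -1.0, 0.4]
width: -0.0
grip_force: 0.0
```

{"method": "step_arm", "body": {
  "deltas": [
    [-1.04,-2.4,0,0,0,0],
    [-1.04,-2.4,0,0,0,0],
    [-1.04,-2.4,0,0,0,0],
    [-1.04,-2.4,0,0,0,0],
    [-1.04,-2.4,0,0,0,0],
    [-1.04,-2.4,0,0,0,0],
    [-1.04,-2.4,0,0,0,0],
    [-1.04,-2.4,0,0,0,0],
    [0,0,1.5,0,0,0],
    [0,0,1.5,0,0,0],
    [0,0,0,0,0,0],
    [0,0,0,0,0,0]
  ],
  "gripper": 95
}}

```text
clock: 8.62
tcp_pos: [422.2, 148.1, 263.9]
tcp_rot: [0.001, 1.0, 0.023, -0.001]
wrist_force: [-0.4, -0.5, 0.9]
width: 53.4
grip_force: 0.0
```

```bash
python3 - <<'E'
from h import *
np.set_printoptions(precision=1,suppress=True)
s=robot.read_state(); print(s['tcp_pos'],s['qpos'])
w=cam('wrist'); save(w,'w3.png'); sd=cam('side')
a,c,wh,en=seg(w,'red',(280,200)); print(a,c,wh,[onz(w,e,165) for e in en],onz(w,c,165))
o=[(w,c)]
for n,x in [('side',(287,200))]:
    print(seg(sd,'yel',x)[:3])
b=sd['color'][130:230,220:353]
cv2.imwrite('pics/c3.png',cv2.cvtColor(cv2.hconcat([w['color'][100:400,80:480],cv2.resize(b,(399,300),interpolation=2)]),cv2.COLOR_RGB2BGR))
E
```

```text
[422.2 148.1 263.9] [ 0.8 -0.  -0.4  0.  -1.2  0.8]
3717 (272.8007507324219, 182.44760131835938) (123.12734985351562, 31.392871856689453) [array([489. , 155.5, 165. ]), array([394.6, 150. , 165. ])] [444.4 152.9 165. ]
(np.int32(95), (287.4230651855469, 199.6154022216797), (8.040761947631836, 11.96308422088623))
```

View pics/c3.png

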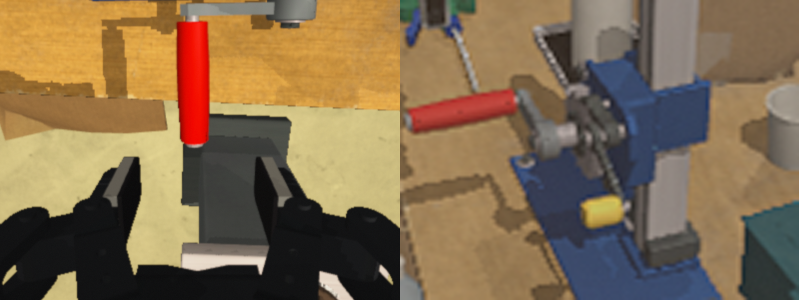

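The lever stayed down; the handle is midway between the open fingers. Descend and grip.

{"method": "step_arm", "body": {
  "deltas": [
    [0,-0.25,1.5,0,0,0],
    [0,0,1.6,0,0,0],
    [0,0,1.6,0,0,0],
    [0,0,1.6,0,0,0],
    [0,0,1.6,0,0,0],
    [0,0,1.6,0,0,0],
    [0,0,1.6,0,0,0],
    [0,0,1.0,0,0,0],
    [0,0,0,0,0,0]
  ]
}}

```text
clock: 9.47
tcp_pos: [422.1, 150.2, 142.1]
tcp_rot: [0.001, 1.0, 0.023, -0.001]
wrist_force: [0.1, -0.4, 0.6]
width: 53.7
grip_force: 0.0
```

{"method": "step_arm", "body": {
  "deltas": [
    [0,0,0,0,0,0],
    [0,0,0,0,0,0],
    [0,0,0,0,0,0],
    [0,0,0,0,0,0],
    [0,0,0,0,0,0],
    [0,0,0,0,0,0]
  ],
  "gripper": 255,
  "grip_force": 70
}}

```text
clock: 9.97
tcp_pos: [423.3, 151.3, 144.2]
tcp_rot: [-0.0, 1.0, 0.023, 0.001]
wrist_force: [1.7, -1.1, 3.5]
width: 22.1
grip_force: 68.5
```

{"method": "step_arm", "body": {
  "deltas": [
    [0,0,0.3,0,0,0],
    [0,0,0.3,0,0,0],
    [0,0.03,0.3,0,0,0],
    [0,0.04,0.3,0,0,0],
    [0,0,0,0,0,0],
    [0,0,0,0,0,0]
  ]
}}

```text
clock: 10.47
tcp_pos: [423.4, 149.8, 132.2]
tcp_rot: [0.0, 1.0, 0.023, 0.001]
wrist_force: [2.8, -6.9, 8.1]
width: 22.3
grip_force: 69.2
```

```bash
python3 - <<'E'
from h import *
np.set_printoptions(precision=1,suppress=True)
s=robot.read_state(); print(s['tcp_pos'],s['wrist_force'],s['width'])
t=cam('top'); sd=cam('side')
for n in('side','top'):
    for l in ('pawl_tip','wheel_centre'): print(n,l,[(np.array(q['xy']),round(q['p'],2)) for q in robot.spot_point(l,n)])
A=[cv2.resize(sd['color'][130:205,240:340],(400,300),interpolation=2),cv2.resize(t['color'][160:235,190:290],(400,300),interpolation=2)]
cv2.imwrite('pics/c4.png',cv2.cvtColor(cv2.hconcat(A),cv2.COLOR_RGB2BGR))
E
```

```text
[423.4 149.8 132.2] [ 2.8 -6.9  8.1] 22.313057134870874
side pawl_tip [(array([284.4, 155.1]), 0.64)]
side wheel_centre [(array([279.1, 173.1]), 0.58)]
top pawl_tip [(array([234.5, 196.3]), 0.57)]
top wheel_centre [(array([233.3, 198.1]), 0.8)]
```

View pics/c4.png

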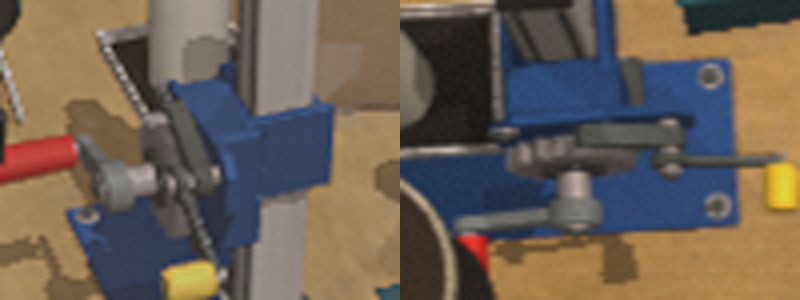

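Pawl tip rose by about 8 px (≈22 mm) in the side picture: it is out. Now work out the lowering arc.

```bash
python3 - <<'E'
import numpy as np
p=-0.16+0.08*np.arange(0,50)
for k in range(0,48,12):
    print(round(p[k],2),round(p[k+12],2),[[0,round(7*(np.cos(p[i])-np.cos(p[i+1])),2),round(-7*(np.sin(p[i+1])-np.sin(p[i])),2),0,0,0] for i in range(k,k+12)])
E
```

```text
-0.16 0.8 [[0, np.float64(-0.07), np.float64(-0.56), 0, 0, 0], [0, np.float64(-0.02), np.float64(-0.56), 0, 0, 0], [0, np.float64(0.02), np.float64(-0.56), 0, 0, 0], [0, np.float64(0.07), np.float64(-0.56), 0, 0, 0], [0, np.float64(0.11), np.float64(-0.55), 0, 0, 0], [0, np.float64(0.15), np.float64(-0.54), 0, 0, 0], [0, np.float64(0.2), np.float64(-0.52), 0, 0, 0], [0, np.float64(0.24), np.float64(-0.51), 0, 0, 0], [0, np.float64(0.28), np.float64(-0.49), 0, 0, 0], [0, np.float64(0.32), np.float64(-0.46), 0, 0, 0], [0, np.float64(0.35), np.float64(-0.44), 0, 0, 0], [0, np.float64(0.39), np.float64(-0.41), 0, 0, 0]]
0.8 1.76 [[0, np.float64(0.42), np.float64(-0.37), 0, 0, 0], [0, np.float64(0.45), np.float64(-0.34), 0, 0, 0], [0, np.float64(0.47), np.float64(-0.3), 0, 0, 0], [0, np.float64(0.49), np.float64(-0.26), 0, 0, 0], [0, np.float64(0.51), np.float64(-0.22), 0, 0, 0], [0, np.float64(0.53), np.float64(-0.18), 0, 0, 0], [0, np.float64(0.54), np.float64(-0.14), 0, 0, 0], [0, np.float64(0.55), np.float64(-0.1), 0, 0, 0], [0, np.float64(0.56), np.float64(-0.05), 0, 0, 0], [0, np.fl
[... 666 characters left out ...]
0.29), np.float64(0.48), 0, 0, 0], [0, np.float64(0.25), np.float64(0.5), 0, 0, 0]]
2.72 3.68 [[0, np.float64(0.21), np.float64(0.52), 0, 0, 0], [0, np.float64(0.17), np.float64(0.53), 0, 0, 0], [0, np.float64(0.12), np.float64(0.55), 0, 0, 0], [0, np.float64(0.08), np.float64(0.55), 0, 0, 0], [0, np.float64(0.03), np.float64(0.56), 0, 0, 0], [0, np.float64(-0.01), np.float64(0.56), 0, 0, 0], [0, np.float64(-0.06), np.float64(0.56), 0, 0, 0], [0, np.float64(-0.1), np.float64(0.55), 0, 0, 0], [0, np.float64(-0.14), np.float64(0.54), 0, 0, 0], [0, np.float64(-0.19), np.float64(0.53), 0, 0, 0], [0, np.float64(-0.23), np.float64(0.51), 0, 0, 0], [0, np.float64(-0.27), np.float64(0.49), 0, 0, 0]]
```

{"method": "step_arm", "body": {
  "deltas": [
    [0,-0.07,-0.56,0,0,0],
    [0,-0.02,-0.56,0,0,0],
    [0,0.02,-0.56,0,0,0],
    [0,0.07,-0.56,0,0,0],
    [0,0.11,-0.55,0,0,0],
    [0,0.15,-0.54,0,0,0]
  ]
}}

```text
clock: 11.27
tcp_pos: [423.4, 148.9, 165.8]
tcp_rot: [-0.001, 1.0, 0.023, 0.001]
wrist_force: [-1.6, 4.3, 6.3]
width: 22.3
grip_force: 69.2
```

{"method": "step_arm", "body": {
  "deltas": [
    [0,0.2,-0.52,0,0,0],
    [0,0.24,-0.51,0,0,0],
    [0,0.28,-0.49,0,0,0],
    [0,0.32,-0.46,0,0,0],
    [0,0.35,-0.44,0,0,0],
    [0,0.39,-0.41,0,0,0]
  ]
}}

```text
clock: 11.77
tcp_pos: [424.3, 132.5, 195.0]
tcp_rot: [-0.003, 1.0, 0.024, 0.002]
wrist_force: [-8.0, 10.2, 16.6]
width: 22.5
grip_force: 70.5
```

```bash
cat > arc.py <<'E'
import numpy as np
def rows(c,p0,step,n,cen=(81.4,147.1),blend=3):
    c=np.array(c,float); out=[]; t=lambda p:np.array([cen[0]+70*np.cos(p),cen[1]+70*np.sin(p)])
    e=c-t(p0)
    cur=c
    for i in range(1,n+1):
        tgt=t(p0+step*i)+e*max(0,1-i/blend)
        d=np.round((tgt-cur)/10,2); cur=cur+d*10
        out.append([0,float(-d[0]),float(-d[1]),0,0,0])
    return out,cur
E
python3 - <<'E'
from arc import *
c=(129.2,191.5);p=.80
for k in range(2):
    r,c=rows(c,p,.08,12,blend=4 if k==0 else 1); p+=.96; print(round(p,2),r,c)
E
```

```text
1.76 [[0, 0.39, -0.52, 0, 0, 0], [0, 0.42, -0.48, 0, 0, 0], [0, 0.45, -0.45, 0, 0, 0], [0, 0.47, -0.41, 0, 0, 0], [0, 0.51, -0.22, 0, 0, 0], [0, 0.53, -0.19, 0, 0, 0], [0, 0.55, -0.14, 0, 0, 0], [0, 0.55, -0.09, 0, 0, 0], [0, 0.55, -0.05, 0, 0, 0], [0, 0.56, -0.01, 0, 0, 0], [0, 0.56, 0.04, 0, 0, 0], [0, 0.56, 0.08, 0, 0, 0]] [ 68.2 215.9]
2.72 [[0, 0.54, 0.13, 0, 0, 0], [0, 0.54, 0.17, 0, 0, 0], [0, 0.51, 0.21, 0, 0, 0], [0, 0.5, 0.26, 0, 0, 0], [0, 0.48, 0.29, 0, 0, 0], [0, 0.45, 0.33, 0, 0, 0], [0, 0.43, 0.36, 0, 0, 0], [0, 0.39, 0.4, 0, 0, 0], [0, 0.36, 0.43, 0, 0, 0], [0, 0.33, 0.45, 0, 0, 0], [0, 0.29, 0.48, 0, 0, 0], [0, 0.25, 0.51, 0, 0, 0]] [ 17.5 175.7]
```

{"method": "step_arm", "body": {
  "deltas": [
    [0,0.39,-0.52,0,0,0],
    [0,0.42,-0.48,0,0,0],
    [0,0.45,-0.45,0,0,0],
    [0,0.47,-0.41,0,0,0],
    [0,0.51,-0.22,0,0,0],
    [0,0.53,-0.19,0,0,0],
    [0,0.55,-0.14,0,0,0],
    [0,0.55,-0.09,0,0,0],
    [0,0.55,-0.05,0,0,0],
    [0,0.56,-0.01,0,0,0],
    [0,0.56,0.04,0,0,0],
    [0,0.56,0.08,0,0,0]
  ]
}}

```text
clock: 12.77
tcp_pos: [428.1, 68.5, 218.0]
tcp_rot: [0.0, 1.0, 0.023, 0.002]
wrist_force: [10.1, -5.0, -3.2]
width: 22.3
grip_force: 69.0
```

```bash
python3 - <<'E'
from h import *
np.set_printoptions(precision=1,suppress=True)
s=robot.read_state(); print(s['tcp_pos'],s['wrist_force'],s['width'],s['qpos'])
t=cam('top'); sd=cam('side'); o=[]
for n,im in(('side',sd),('top',t)):
    for l in ('pawl_tip','wheel_centre','tray_mid'): print(n,l,[(np.array(q['xy']),round(q['p'],2)) for q in robot.spot_point(l,n)])
A=[cv2.resize(sd['color'][80:230,220:370],(600,600),interpolation=2)]
cv2.imwrite('pics/c5.png',cv2.cvtColor(cv2.hconcat(A),cv2.COLOR_RGB2BGR))
E
```

```text
[428.1  68.5 218. ] [10.1 -5.  -3.2] 22.309492879799592 [ 0.6 -0.  -0.5  0.  -1.1  1. ]
side pawl_tip [(array([282.4, 153.3]), 0.43)]
side wheel_centre [(array([279.7, 171.8]), 0.67)]
side tray_mid [(array([286.7, 162.1]), 0.78)]
top pawl_tip [(array([233.2, 193.5]), 0.73)]
top wheel_centre [(array([233. , 199.7]), 0.56)]
top tray_mid [(array([340.1, 244.7]), 0.54)]
```

View pics/c5.png

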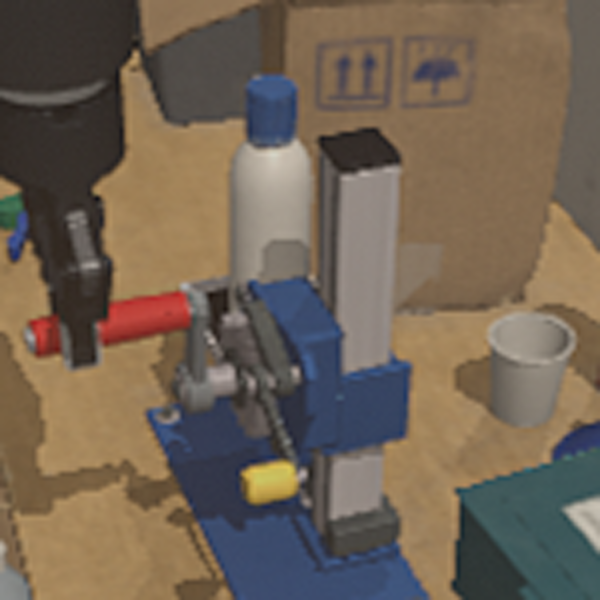

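Tray has come down with the crank now on top; the lever is down and the pawl is out. Continue.

{"method": "step_arm", "body": {
  "deltas": [
    [0.1,0.54,0.13,0,0,0],
    [0.1,0.54,0.15,0,0,0],
    [0,0.51,0.21,0,0,0],
    [0,0.5,0.26,0,0,0],
    [0,0.48,0.29,0,0,0],
    [0,0.45,0.33,0,0,0],
    [0,0.43,0.36,0,0,0],
    [0,0.39,0.4,0,0,0],
    [0,0,0,0,0,0]
  ]
}}

```text
clock: 13.92
tcp_pos: [430.5, 29.3, 195.4]
tcp_rot: [0.001, 1.0, 0.023, 0.0]
wrist_force: [7.5, -7.8, -5.5]
width: 22.6
grip_force: 69.0
```

```bash
python3 - <<'E'
from arc import *
c=(81.4+70*np.cos(2.4),147.1+70*np.sin(2.4));p=2.4
r,c=rows(c,p,.043,34,blend=1)
for i in range(0,34): print(round(p+.043*(i+1),2),r[i][1:3])
E
```

```text
2.44 [0.2, 0.23]
2.49 [0.19, 0.23]
2.53 [0.18, 0.24]
2.57 [0.16, 0.25]
2.61 [0.16, 0.26]
2.66 [0.15, 0.26]
2.7 [0.13, 0.27]
2.74 [0.12, 0.28]
2.79 [0.11, 0.28]
2.83 [0.1, 0.28]
2.87 [0.09, 0.29]
2.92 [0.07, 0.29]
2.96 [0.06, 0.3]
3.0 [0.05, 0.29]
3.04 [0.04, 0.3]
3.09 [0.02, 0.3]
3.13 [0.01, 0.3]
3.17 [-0.01, 0.31]
3.22 [-0.01, 0.3]
3.26 [-0.03, 0.3]
3.3 [-0.04, 0.29]
3.35 [-0.06, 0.3]
3.39 [-0.06, 0.29]
3.43 [-0.08, 0.29]
3.47 [-0.1, 0.29]
3.52 [-0.1, 0.28]
3.56 [-0.12, 0.28]
3.6 [-0.13, 0.27]
3.65 [-0.14, 0.27]
3.69 [-0.15, 0.26]
3.73 [-0.16, 0.25]
3.78 [-0.17, 0.25]
3.82 [-0.19, 0.24]
3.86 [-0.19, 0.23]
```

{"method": "step_arm", "body": {
  "deltas": [
    [0.1,0.19,0.23,0,0,0],
    [0,0.18,0.24,0,0,0],
    [0,0,0,0,0,0]
  ]
}}

```text
clock: 14.17
tcp_pos: [430.7, 25.5, 190.4]
tcp_rot: [0.001, 1.0, 0.023, -0.001]
wrist_force: [5.0, -8.0, -4.5]
width: 22.1
grip_force: 69.1
```

{"method": "step_arm", "body": {
  "deltas": [
    [0,0.18,0.24,0,0,0],
    [0,0.16,0.25,0,0,0],
    [0,0,0,0,0,0]
  ]
}}

```text
clock: 14.42
tcp_pos: [430.9, 22.2, 185.5]
tcp_rot: [0.001, 1.0, 0.023, -0.001]
wrist_force: [6.1, -7.2, -5.2]
width: 22.2
grip_force: 69.0
```

{"method": "step_arm", "body": {
  "deltas": [
    [0,0.16,0.26,0,0,0],
    [0,0.15,0.26,0,0,0],
    [0,0,0,0,0,0]
  ]
}}

```text
clock: 14.67
tcp_pos: [431.1, 19.2, 180.2]
tcp_rot: [0.001, 1.0, 0.023, -0.001]
wrist_force: [5.9, -7.8, -5.9]
width: 22.1
grip_force: 69.0
```

{"method": "step_arm", "body": {
  "deltas": [
    [0,0.13,0.27,0,0,0],
    [0,0.12,0.28,0,0,0],
    [0,0,0,0,0,0]
  ]
}}

```text
clock: 14.92
tcp_pos: [431.2, 16.8, 174.7]
tcp_rot: [0.001, 1.0, 0.023, -0.001]
wrist_force: [6.3, -7.7, -6.3]
width: 22.4
grip_force: 68.9
```

{"method": "step_arm", "body": {
  "deltas": [
    [0,0.11,0.28,0,0,0],
    [0,0.1,0.28,0,0,0],
    [0,0,0,0,0,0]
  ]
}}

```text
clock: 15.17
tcp_pos: [431.4, 14.9, 169.1]
tcp_rot: [0.001, 1.0, 0.023, -0.001]
wrist_force: [6.1, -7.9, -8.2]
width: 22.2
grip_force: 68.9
```

{"method": "step_arm", "body": {
  "deltas": [
    [0,0.09,0.29,0,0,0],
    [0,0.07,0.29,0,0,0],
    [0,0,0,0,0,0]
  ]
}}

```text
clock: 15.42
tcp_pos: [431.4, 13.4, 163.2]
tcp_rot: [0.001, 1.0, 0.023, -0.001]
wrist_force: [6.7, -6.1, -8.6]
width: 22.3
grip_force: 68.9
```

{"method": "step_arm", "body": {
  "deltas": [
    [0,0.06,0.3,0,0,0],
    [0,0.05,0.29,0,0,0],
    [0,0,0,0,0,0]
  ]
}}

```text
clock: 15.67
tcp_pos: [431.5, 12.5, 157.2]
tcp_rot: [0.001, 1.0, 0.023, -0.001]
wrist_force: [6.4, -6.2, -9.1]
width: 22.0
grip_force: 68.9
```

{"method": "step_arm", "body": {
  "deltas": [
    [0,0.04,0.3,0,0,0],
    [0,0.02,0.3,0,0,0],
    [0,0,0,0,0,0]
  ]
}}

```text
clock: 15.92
tcp_pos: [431.5, 12.1, 151.2]
tcp_rot: [0.0, 1.0, 0.023, -0.001]
wrist_force: [6.7, -5.8, -9.5]
width: 22.6
grip_force: 69.0
```

{"method": "step_arm", "body": {
  "deltas": [
    [0,0.01,0.3,0,0,0],
    [0,-0.01,0.31,0,0,0],
    [0,0,0,0,0,0]
  ]
}}

```text
clock: 16.17
tcp_pos: [431.5, 12.2, 145.0]
tcp_rot: [0.0, 1.0, 0.023, -0.001]
wrist_force: [6.4, -4.6, -10.3]
width: 22.3
grip_force: 69.0
```

{"method": "step_arm", "body": {
  "deltas": [
    [0,-0.01,0.3,0,0,0],
    [0,-0.03,0.3,0,0,0],
    [0,0,0,0,0,0]
  ]
}}

```text
clock: 16.42
tcp_pos: [431.5, 12.8, 139.0]
tcp_rot: [0.0, 1.0, 0.023, -0.001]
wrist_force: [6.0, -4.1, -10.4]
width: 22.1
grip_force: 69.0
```

{"method": "step_arm", "body": {
  "deltas": [
    [0,-0.04,0.29,0,0,0],
    [0,-0.06,0.3,0,0,0],
    [0,0,0,0,0,0]
  ]
}}

```text
clock: 16.67
tcp_pos: [431.5, 13.7, 133.6]
tcp_rot: [0.0, 1.0, 0.023, -0.0]
wrist_force: [2.8, -3.2, -2.9]
width: 22.1
grip_force: 69.5
```

The push has nearly died away; one more small step.

{"method": "step_arm", "body": {
  "deltas": [
    [0,-0.02,0.12,0,0,0],
    [0,0,0,0,0,0],
    [0,0,0,0,0,0]
  ]
}}

```text
clock: 16.92
tcp_pos: [431.5, 13.9, 133.2]
tcp_rot: [0.0, 1.0, 0.023, -0.0]
wrist_force: [1.6, -5.1, -0.8]
width: 22.1
grip_force: 69.8
```

Landed. Let go and withdraw upwards.

{"method": "step_arm", "body": {
  "deltas": [
    [0,0,0,0,0,0],
    [0,0,0,0,0,0],
    [0,0,0,0,0,0],
    [0,0,0,0,0,0],
    [0,0,0,0,0,0],
    [0,0,0,0,0,0]
  ],
  "gripper": 95
}}

```text
clock: 17.42
tcp_pos: [431.8, 14.4, 133.2]
tcp_rot: [-0.0, 1.0, 0.023, 0.0]
wrist_force: [-1.1, 0.1, -0.2]
width: 53.7
grip_force: 0.0
```

{"method": "step_arm", "body": {
  "deltas": [
    [0,0,-1,0,0,0],
    [0,0,-1.5,0,0,0],
    [0,0,-2,0,0,0],
    [0,0,-2,0,0,0],
    [0,0,-2,0,0,0],
    [0,0,-2,0,0,0],
    [0,0,-2,0,0,0],
    [0,0,-2,0,0,0],
    [0,0,-2,0,0,0],
    [0,0,0,0,0,0],
    [0,0,0,0,0,0]
  ]
}}

```text
clock: 18.33
tcp_pos: [432.2, 14.6, 299.1]
tcp_rot: [-0.001, 1.0, 0.023, 0.001]
wrist_force: [1.2, 0.9, -0.4]
width: 53.6
grip_force: 0.0
```

```bash
python3 - <<'E'
from h import *
np.set_printoptions(precision=1,suppress=True)
s=robot.read_state(); print(s['clock'],s['tcp_pos'],s['wrist_force'],s['width'])
sd=cam('side'); t=cam('top')
for l in ('pawl_tip','wheel_centre','tray_mid','bottle_mid'):
    o=[]
    for n,im in(('side',sd),('top',t)):
        r=robot.spot_point(l,n)
        if r: o.append((im,r[0]['xy']))
    print(l,o and [np.array(x[1]) for x in o], tri(o) if len(o)==2 else '')
cv2.imwrite('pics/c6.png',cv2.cvtColor(cv2.resize(sd['color'][80:230,220:370],(600,600),interpolation=2),cv2.COLOR_RGB2BGR))
E
```

```text
18.3333 [432.2  14.6 299.1] [ 1.2  0.9 -0.4] 53.5917561468211
pawl_tip [array([287.7, 154. ])] 
wheel_centre [array([279.9, 173.1])] 
tray_mid [array([285. , 176.1])] 
bottle_mid [array([289.4, 144.5]), array([183. , 178.4])] (array([590.8, 210.8, 168.3]), np.float64(3.2211267707354305))
```

View pics/c6.png

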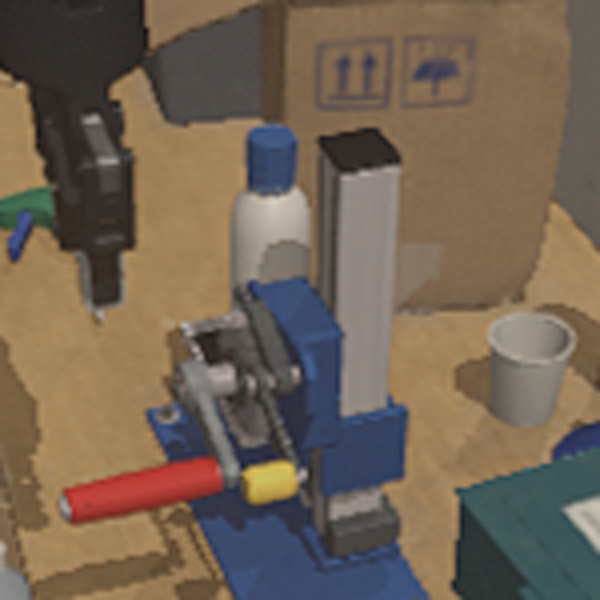

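The tray is down, the bottle upright, the pawl and lever are out, and the gripper is clear.

```bash
python3 -c "
from cell import robot
print(robot.finish_job())"
```

```text
the job is handed in; nothing more can be done
None
```

The job is handed in, with no verdict returned: the tray was wound down onto its stop (the push at the crank died away after about 3.4 rad), and in the last picture the pawl is out, the bottle is upright on the tray and the gripper is clear. I did not re-measure the brush, marker or tape roll.

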